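Change over the gas cocks

TASK

Change the kitchen gas over to the other cylinder: with a fingertip, push the lever of the long-levered cock until it lies square across its pipe, fully shut, and only then push the lever of the short-levered cock until it lies along its pipe, fully open. Only push the levers, never pinch them between the fingers, and leave all the loose things on the ledge where they are.

Things in the scene. Friction and masses are not known exactly. Their poses are not given: they have to be found in the camera images.
- long_cock: fixed gas cock with the long lever. Origin on the ledge below the lever's vertical axis; x along the pipe (open lever points +x), y across it (shut lever points +y), z up. Steel pipe 20 mm thick, centre 55 mm up, leaves the ledge at x = -75 mm and re-enters at x = +75 mm (flanges 42 mm wide). Brass body 38 mm thick, top 74 mm up; above it only an 18 mm stem and the lever
- long_lever (a joint): angle of the long lever, rad: 0 = fully open, along the pipe (cock's +x), 1.571 = fully shut, square across the pipe (cock's +y); it grows anticlockwise seen from above. Firm stops at both ends; stiff (about 0.22 N m, so 2 to 4 N of push), it stays where it is left
- long_end (a point): middle of the outer end face of the long lever, 130 mm from the turning axis and 105 mm above the ledge. The lever is a level steel bar 4 mm thick and 18 mm high (96 to 114 mm above the ledge) on a 28 mm hub; grey cheeks make it 14 mm wide from 45 to 130 mm from the axis; push on either cheek, never both at once
- short_cock: fixed gas cock with the short lever. Origin on the ledge below the lever's vertical axis; x along the pipe (open lever points +x), y across it (shut lever points +y), z up. Steel pipe 20 mm thick, centre 55 mm up, leaves the ledge at x = -75 mm and re-enters at x = +75 mm (flanges 42 mm wide). Brass body 38 mm thick, top 74 mm up; above it only an 18 mm stem and the lever
- short_lever (a joint): angle of the short lever, rad: 0 = fully open, along the pipe (cock's +x), 1.571 = fully shut, square across the pipe (cock's +y); it grows anticlockwise seen from above. Firm stops at both ends; stiff (about 0.22 N m, so 2 to 4 N of push), it stays where it is left
- short_end (a point): middle of the outer end face of the short lever, 85 mm from the turning axis and 105 mm above the ledge. The lever is a level steel bar 4 mm thick and 18 mm high (96 to 114 mm above the ledge) on a 28 mm hub; grey cheeks make it 14 mm wide from 30 to 85 mm from the axis; push on either cheek, never both at once
- bottle: loose empty glass bottle, 72 mm diameter, 240 mm tall, to the right of the cocks; origin under its centre. Bystander
- lid: loose aluminium cooker lid lying on the ledge, 204 mm diameter, 49 mm high with its knob; origin under its centre. Bystander
- gasket: loose black rubber gasket ring lying flat between the cocks, 96 mm diameter, 8 mm thick; origin under its centre. Bystander
- tumbler: loose steel tumbler, 72 mm diameter, 85 mm tall; origin under its centre. Bystander
- jar: loose glass jar with steel cap, 64 mm diameter, 80 mm tall, at the back of the ledge; origin under its centre. Bystander
- bowl: loose small steel bowl, 100 mm diameter, 40 mm tall, in front of the cocks; origin under its centre. Bystander
- spoon: loose steel spoon with a wooden handle, 200 mm long, lying at the back of the ledge; origin at its middle underside. Bystander

How it is judged:
By the outcome, as a careful person would: the job done as asked, in the order asked, and still so for the second after the job is handed in, with the robot touching nothing.
It also fails if it takes over 54 s, if anything falls off the work surface, if the arm or the gripper's body presses on something with over 40 N, if the wrist force passes 120 N, or if a joint passes its speed limit or range.

ROBOT

A 6-joint arm with a two-finger parallel gripper is mounted at the origin on the work surface. World frame = base frame: x ahead of the robot, y to its left, z up, the work surface at z = 0. Lengths are in mm, angles in degrees, forces in N, time in s.
With the tool pointing down it reaches from about 325 to 775 mm from the base axis. Payload 5.5 kg.
Tool frame: the origin (TCP) lies between the finger pads; the fingertips stand robot.tips_ahead ahead of it and the grasp point (between the pads) lies 2 mm behind it (robot.tips_ahead is the distance from the TCP to the fingertips, in mm); z points along the fingers, y is the line along which they close (so a half turn about z gives the same grasp; the last joint's range is limited). The gripper opens to 85 mm and grips with 20 to 120 N. Pads are 22 mm wide; open, the fingers measure 114 mm over their backs; the gripper's body (76 mm by 85 mm) begins 54 mm behind the grasp point. The pads swing forward as they close: fully open they stand 13 mm farther back than shut.
Start: joints at [-70.514, 5.22, 70.514, -0, 104.267, -3.249], TCP at [231.882, -553.396, 218.675] pointing down, gripper open.
Joint ranges: [-164.24, 164.24], [-49.07, 125.15], [9.68, 141.18], [-86.29, 266.29], [3.28, 154.24], [-151.56, 151.56]. Speed limits (degrees/s): [147.25, 147.25, 172.46, 180, 180, 180].

INTERFACE

Orientations are given as a 3x3 rotation matrix whose columns are the frame's x, y, z axes.
In Python, from bench import robot, eoat, viewer, workorder gives the robot as it stands. Calls block until the motion is done:
- robot.goto(position, orientation): joint-space move of the TCP to a pose.
- robot.move_straight(position, frame=None, rate=150, force_limit=None): straight line of the TCP; frame=None keeps the orientation; rate is the mean speed in mm/s. With force_limit (N) it stops when the force on the tool has changed by that much, and returns True; else False.
- robot.move_joints(angles): joint-space move.
- eoat.grip(opening): finger opening in mm; the grip force is fixed at half the most; returns when the fingers have stopped.
- robot.hold(seconds).
- robot.solve_ik(position, orientation): joint angles nearest the present ones, or None.
- viewer.read_camera(name): name is "scene" or "top" or "wrist"; returns the picture (384x512x3 uint8, blue, green, red); there is no depth.
- viewer.calibration(name): a dict with "K" (3x3 intrinsics, pixels), "rvec" (rotation vector, rad) and "tvec" (3), from world to camera coordinates, as OpenCV has them; the wrist camera has in their place "hand_eye" (4x4, takes a point from camera to tool coordinates, whose origin is the TCP and whose axes are the flange's). Camera axes: x right, y down, z forward; pixel columns grow to the right and rows downward; lengths in mm; the calibration is good to about 2 mm. A picture is of the moment at which its call begins: read the wrist's pose just before it. calibration takes no time and is no camera call.
A pose or a line that the arm cannot do raises robot.IKError and nothing moves.
- workorder.sign_off(): hands the job in; it is judged then, once.
Readings, each from a call of its own:
- robot.current_time_s(): time.
- robot.current_joints(): joint angles.
- robot.current_joint_vel(): joint speeds.
- robot.current_joint_torque(): joint torques, N m.
- robot.current_tcp_pos(): TCP position.
- robot.current_tcp_rot(): TCP orientation.
- robot.current_contact_force(): force on the tool from outside, world axes, zero at the start.
- robot.current_torque(): the same for the moment, N m.
- robot.current_grip_width(): finger opening in mm.
- robot.current_grip_force(): force on a finger pad.
Only numpy, scipy, OpenCV 4.12 (cv2) and the standard library are available. Lean on these libraries where they do the work, as an engineer would, in place of code of your own. Each camera call takes 0.05 s, during which the arm holds its last target. There are 200 camera calls.

## Working session

There is one attempt and no reset: what is moved stays moved. The work goes in short steps, each a Python script; the robot and the scene stay as the last script left them, time stands still between calls to the robot, and variables do not carry over. Pictures are saved under pics/ and viewed, at most 10 in all, crops included, and the job is handed in when it is done.

```bash
mkdir -p pics
python3 - <<'E'
from bench import robot, eoat, viewer
import cv2
for n in("scene","top"):
    im=viewer.read_camera(n); cv2.imwrite(f"pics/{n}0.png",im)
    cv2.imwrite(f"pics/{n}0b.png",cv2.resize(im,(800,600),interpolation=cv2.INTER_CUBIC))
    print(n,viewer.calibration(n))
print(robot.tips_ahead,robot.current_tcp_rot(),robot.current_time_s(),robot.current_grip_width())
E
```

```text
scene {'K': array([[472.48043591,   0.        , 252.06802126],
       [  0.        , 472.48043591, 188.63965669],
       [  0.        ,   0.        ,   1.        ]]), 'rvec': array([ 0.91761611,  2.37004689, -1.21971493]), 'tvec': array([ 410.50936389, -155.68673714, 1659.5490857 ])}
top {'K': array([[413.04182728,   0.        , 254.83137967],
       [  0.        , 413.04182728, 191.73930952],
       [  0.        ,   0.        ,   1.        ]]), 'rvec': array([ 2.19061007, -2.1608094 ,  0.13856474]), 'tvec': array([  11.1666123 ,  565.49526515, 1120.3514307 ])}
17.0 [[ 9.22290725e-01  3.86496430e-01 -5.73273840e-04]
 [ 3.86496834e-01 -9.22289172e-01  1.69717410e-03]
 [ 1.27227475e-04 -1.78685645e-03 -9.99998395e-01]] 0.1 85.33520494599911
```

View pics/scene0b.png

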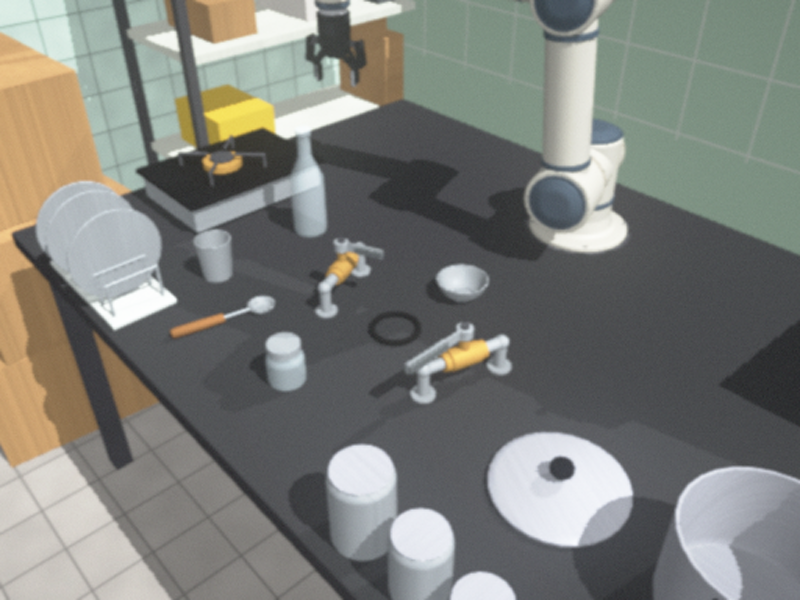

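View pics/top0b.png

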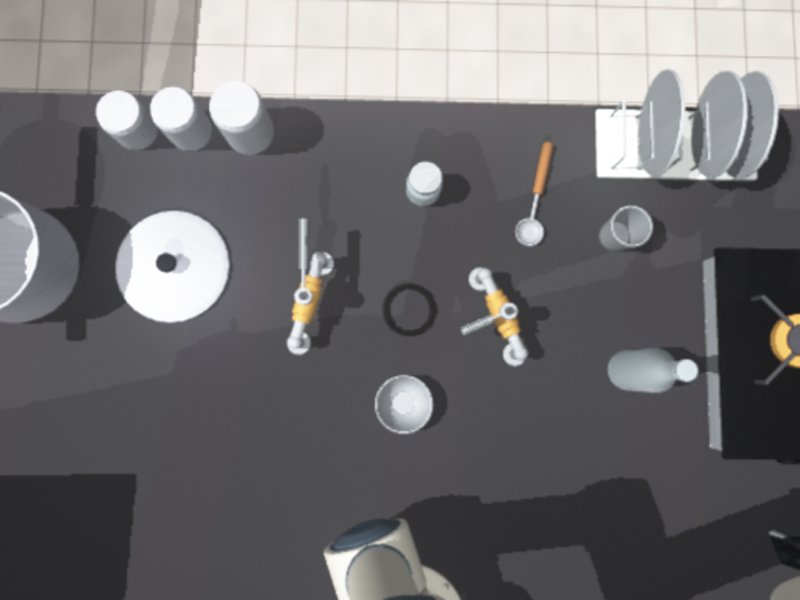

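The scene view shows both cocks, with the gasket between them. In the top view the long cock's hub is at (303,296) with its lever end at (303,220), and the short cock's hub is at (508,310) with its lever end at (463,331). I'll enlarge both for accurate picks.

Run:
```python
import cv2,numpy as np
im=cv2.imread("pics/top0.png")
a=im[130:235,170:220+10]; b=im[160:240,285:345]
f=lambda c,h:cv2.resize(c,None,fx=h,fy=h,interpolation=cv2.INTER_CUBIC)
A=f(a,5.5);B=f(b,6.5)
o=np.zeros((600,800,3),np.uint8);o[:A.shape[0],:A.shape[1]]=A;o[:B.shape[0],400:400+B.shape[1]]=B
cv2.imwrite("pics/crop.png",o);print(A.shape,B.shape)
```

```text
(578, 330, 3) (520, 390, 3)
```

View pics/crop.png

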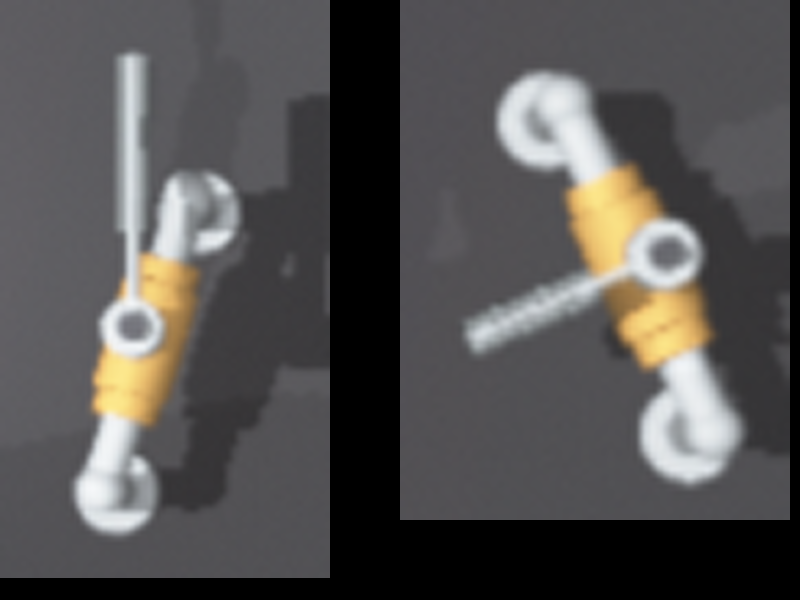

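The crop shows, long cock: hub (132,326), lever end (132,55), flanges (197,212) and (117,492). Short cock: hub (666,254), lever end (473,338), flanges (547,119) and (687,435).

```bash
cat > h.py <<'E'
import numpy as np,cv2
from bench import robot,eoat,viewer
def ray(name,uv,z):
    c=viewer.calibration(name);R=cv2.Rodrigues(c["rvec"])[0];C=-R.T@c["tvec"]
    d=R.T@np.linalg.inv(c["K"])@np.array([uv[0],uv[1],1.]); return C+d*(z-C[2])/d[2]
E
python3 - <<'E'
from h import *
np.set_printoptions(precision=1,suppress=True)
def L(p):return ((p[0]+.5)/5.5-.5+170,(p[1]+.5)/5.5-.5+130)
def S(p):return ((p[0]-400+.5)/6.5-.5+285,(p[1]+.5)/6.5-.5+160)
for n,f,P in(("long",L,[(132,326),(132,55),(197,212),(117,492)]),("short",S,[(666,254),(473,338),(547,119),(687,435)])):
    h,e,a,b=[ray("top",f(p),z)[:2] for p,z in zip(P,(117,114,3,3))]
    deg=lambda v:np.degrees(np.arctan2(v[1],v[0]))
    print(n,h,e,a,b,"mid",(a+b)/2,"len",np.linalg.norm(e-h),np.linalg.norm(a-b),"lev",deg(e-h),"pipe",deg(a-b))
g=lambda u,v,z:ray("top",((u+.5)*.64-.5,(v+.5)*.64-.5),z)[:2]
for n,u,v,z in(("gasket",410,309,8),("bowl",403,405,40),("lid",172,266,20),("jar",425,178,80),("tumb",631,227,85),("spoon",530,232,5),("bottle",686,370,240),("can",240,105,100)): print(n,g(u,v,z))
E
```

```text
long [561. 178.] [690.7 182. ] [634.1 160.7] [488. 198.] mid [561.  179.3] len 129.72556363241165 150.7019078375048 lev 1.7925562783934532 pipe -14.31877675474393
short [ 540.7 -161.9] [506.5 -85.6] [ 610.4 -131.4] [ 472.2 -192.5] mid [ 541.3 -161.9] len 83.63003718545369 151.17347395255473 lev 114.15547911196178 pipe 23.850478987351394
gasket [551.3  -2.7]
bowl [380.7   8.9]
lid [621.5 426.1]
jar [774.1 -23.7]
tumb [ 692.2 -381.1]
spoon [ 697.9 -223.5]
bottle [ 446.5 -395.9]
can [891.  297.2]
```

```bash
cat >> h.py <<'E'
def frame(psi):
    c,s=np.cos(np.radians(psi)),np.sin(np.radians(psi)); return np.array([[c,s,0],[s,-c,0],[0,0,-1.]])
HALF=18.   # half lever 7 + half pad 11
def pose(hub,r,th,sgn,gap,flip,tip=87):
    """finger beside the lever at world angle th, pushing in sense sgn, gap mm off the cheek"""
    t=np.radians(th);u=np.array([np.cos(t),np.sin(t)]);n=sgn*np.array([-u[1],u[0]])
    p=np.array(hub)+r*u-n*(HALF+gap)
    return np.r_[p,tip+robot.tips_ahead],frame(th+90*sgn+flip)
def approach(hub,r,th,sgn,flip,gap=16):
    p,R=pose(hub,r,th,sgn,gap,flip); robot.goto([*p[:2],340],R)
    if robot.move_straight(p,R,rate=120,force_limit=12): raise SystemExit("hit on descent")
def sweep(hub,r,th0,th1,sgn,flip,lim=12):
    T=np.r_[np.arange(th0,th1-sgn*8,sgn*12.),np.arange(th1-sgn*6,th1+sgn*5.1,sgn*2)]
    for th in T:
        p,R=pose(hub,r,th,sgn,0,flip)
        hit=robot.move_straight(p,R,rate=60 if abs(th1-th)>7 else 20,force_limit=lim)
        if abs(th1-th)<9 or hit: print(round(th-th1,1),hit,robot.current_contact_force().round(1) if hasattr(robot.current_contact_force(),'round') else robot.current_contact_force())
        if hit: break
    return th
def retreat(hub,r,th,sgn,flip):
    p,R=pose(hub,r,th,sgn,16,flip); robot.move_straight(p,R,rate=80); robot.move_straight([*p[:2],340],R,rate=200)
LONG=((561,178),105,1.8,75.7,1,0); SHORT=((541,-162),65,114.,23.85,-1,180)
E
python3 - <<'E'
from h import *
eoat.grip(0); print(robot.tips_ahead,robot.current_grip_width())
for h,r,a,b,s,f in(LONG,SHORT):
    for th in(a,b):
        p,R=pose(h,r,th,s,16,f); print(p,robot.solve_ik(p,R),robot.solve_ik([*p[:2],340],R))
p=np.array(robot.current_tcp_pos()); robot.move_straight([p[0],p[1],345])
h,r,a,b,s,f=LONG
approach(h,r,a,s,f); print(robot.current_time_s(),robot.current_contact_force())
cv2.imwrite("pics/w1.png",viewer.read_camera("wrist"))
E
```

```text
17.0 0.11110358003795903
[667.01615465 147.31490665 104.        ] [ 9.60121488e+00  1.84494444e+01  6.71081901e+01 -2.54444375e-14
  9.44423654e+01  7.80121488e+00] [ 9.60121488e+00  2.37406374e+01  3.62918456e+01 -2.54444375e-14
  1.19967517e+02  7.80121488e+00]
[619.8814312  271.34868537 104.        ] [ 2.07609599e+01  1.74419237e+01  6.83207079e+01 -2.54444375e-14
  9.42373684e+01 -5.49390401e+01] [ 2.07609599e+01  2.24691083e+01  3.79122905e+01 -2.54444375e-14
  1.19618601e+02 -5.49390401e+01]
[ 483.50157264 -116.44859112  104.        ] [-1.74615760e+01 -1.03231580e+01  9.72143459e+01 -2.54444375e-14
  9.31088121e+01 -1.31461576e+02] [-1.74615760e+01 -7.05010768e+00  7.01450799e+01 -2.54444375e-14
  1.16905028e+02 -1.31461576e+02]
[ 586.70178314 -104.62102286  104.        ] [-1.33813084e+01  5.02178235e+00  8.23379470e+01 -2.54444375e-14
  9.26402706e+01 -3.72313084e+01] [-1.33813084e+01  8.24112880e+00  5.47448585e+01 -2.54444375e-14
  1.17014013e+02 -3.72313084e+01]
6.875 [0.35859467 0.45820943 0.35717022]
```

View pics/w1.png

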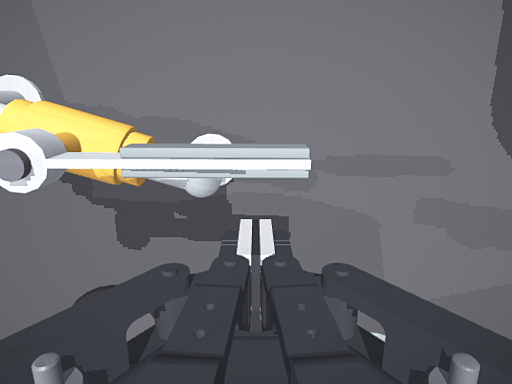

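The wrist view shows the closed tips at (255,225), alongside the outer part of the lever (columns 122–310, row 160), with a clear gap. Pushing now.

Run:
```python
from h import *
h,r,a,b,s,f=LONG
th=sweep(h,r,a,b,s,f); print(th,robot.current_tcp_pos(),robot.current_time_s())
retreat(h,r,th,s,f); print(robot.current_time_s(),robot.current_contact_force())
im=viewer.read_camera("top"); cv2.imwrite("pics/top1.png",im)
cv2.imwrite("pics/top1c.png",cv2.resize(im[150:235,130:230],None,fx=6,fy=6,interpolation=cv2.INTER_CUBIC))
```

```text
-6.0 False [-0.6  0.4  0.2]
-4.0 False [-0.2 -0.6 -0.3]
-2.0 False [ 0.8  0.1 -0.6]
0.0 False [ 0.2 -0.2  0.8]
2.0 False [0.2 0.3 0.6]
4.0 False [ 0.4 -0.1 -0.3]
79.7 [597.44154683 278.12336767 103.99997743] 12.5167
14.2 [ 0.64444836 -0.00565166 -1.19687538]
```

View pics/top1c.png

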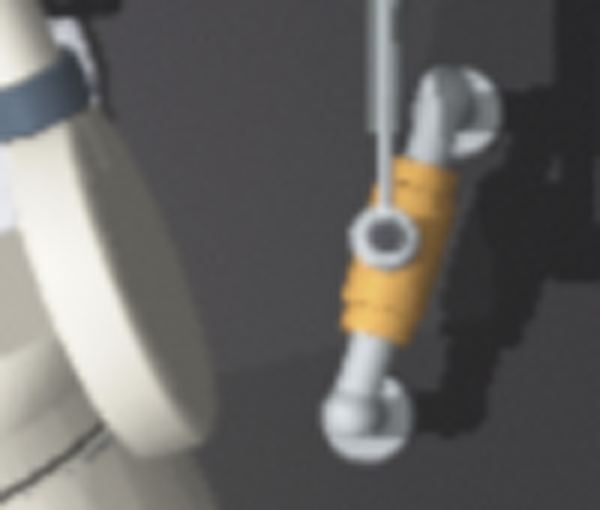

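The crop shows the lever still in its original position, with the hub at (385,237) and the lever pointing straight up. The finger must have passed without contact, so I'll check the tip height against the wrist picture.

Run:
```python
from h import *
np.set_printoptions(precision=1,suppress=True)
c=viewer.calibration("wrist");H=np.array(c["hand_eye"]);K=c["K"];print(H)
def pr(t): q=np.linalg.inv(H)@np.r_[t,1];q=K@q[:3];return q[:2]/q[2]
h,r,a,b,s,f=LONG
p,R=pose(h,r,a,s,16,f)
for w in([690.7,182,114],[690.7,182,105],[561,178,117],[690.7,182,96],[634,160.7,3],[606,179.5,114]): print(w,pr(R.T@(np.array(w)-p)))
for z in(-20,0,10,17,25): print(z,pr([0,0,z]),pr([11,0,z]),pr([-11,0,z]))
print(robot.current_tcp_rot(),robot.current_grip_width(),robot.current_joints(),robot.current_tcp_pos(), frame(75.7+4+90))
```

```text
[[   0.    -1.    -0.3   65. ]
 [   1.     0.    -0.    -0.7]
 [   0.    -0.3    1.  -155.4]
 [   0.     0.     0.     1. ]]
[690.7, 182, 114] [313.5 163.7]
[690.7, 182, 105] [310.3 159.7]
[561, 178, 117] [ 13.  164.8]
[690.7, 182, 96] [307.4 156. ]
[634, 160.7, 3] [214.1 158.4]
[606, 179.5, 114] [120.3 163.3]
-20 [257.  244.7] [257.1 221.1] [257.  267.4]
0 [256.8 226.8] [256.9 205.7] [256.8 247.2]
10 [256.8 219.4] [256.8 199.3] [256.7 238.8]
17 [256.7 214.6] [256.8 195.2] [256.7 233.4]
25 [256.7 209.6] [256.7 190.9] [256.6 227.7]
[[-1.   0.2 -0. ]
 [ 0.2  1.  -0. ]
 [ 0.  -0.  -1. ]] 0.1641454403475929 [ 21.3  21.6  39.1  -0.  119.4 -58.4] [613.  275.2 338.6] [[-1.   0.2  0. ]
 [ 0.2  1.   0. ]
 [ 0.   0.  -1. ]]
```

Run:
```python
import cv2
cv2.imwrite("pics/top1b.png",cv2.resize(cv2.imread("pics/top1.png"),(800,600)))
cv2.imwrite("pics/w1c.png",cv2.resize(cv2.imread("pics/w1.png")[140:280,200:320],None,fx=4,fy=4,interpolation=cv2.INTER_CUBIC))
```

```text
(no output)
```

View pics/w1c.png

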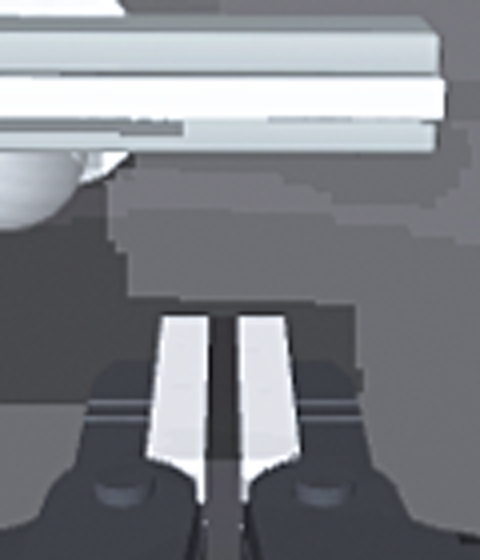

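The lever projects where expected, but the fingertips (front edge at row about 219) look some 35 mm shorter than `tips_ahead` says, so the finger probably went over the lever. A light touch on clear ledge will measure the true tip length.

Run:
```python
from h import *
R=frame(90)
robot.goto([430,120,130],R)
print(robot.move_straight([430,120,45],R,rate=100,force_limit=8),robot.current_tcp_pos())
print(robot.move_straight([430,120,-22],R,rate=25,force_limit=5),robot.current_tcp_pos(),robot.current_contact_force(),robot.current_time_s())
```

```text
False [430.51756833 120.10363808  45.83119854]
True [429.97977908 119.98626114 -12.55479692] [-0.80017439 -0.5081336   3.58237018] 18.4917
```

The ledge touch came at TCP z ≈ -12, so the shut tips really stand about 11 mm behind the TCP. My first sweep ran with the tips at about 115 mm, just above the lever. I'll redo it with the measured tip length.

```bash
sed -i 's/tip=87/tip=91/; s/tip+robot.tips_ahead/tip-11.5/; s/SHORT=((541,-162),65/SHORT=((541,-162),75/; s/340/200/g' h.py
python3 - <<'E'
from h import *
p=robot.current_tcp_pos(); robot.move_straight([p[0],p[1],200],rate=200)
h,r,a,b,s,f=LONG
approach(h,r,a,s,f); print(robot.current_time_s(),robot.current_contact_force())
th=sweep(h,r,a,b,s,f); print(th,robot.current_tcp_pos(),robot.current_time_s())
retreat(h,r,th,s,f)
p,R=pose(SHORT[0],SHORT[1],SHORT[2],-1,16,SHORT[5]); robot.goto([*p[:2],200],R)
print(robot.current_time_s(),robot.current_contact_force())
im=viewer.read_camera("top"); cv2.imwrite("pics/top2.png",im)
cv2.imwrite("pics/top2c.png",cv2.resize(im[130:250,100:240],None,fx=5,fy=5,interpolation=cv2.INTER_CUBIC))
E
```

```text
21.8083 [-0.21139975 -0.60631638  0.01687705]
-6.0 False [0.5 0.3 0.1]
-4.0 False [ 0.6 -0.5  0.8]
-2.0 False [-0.7 -0.9 -0.1]
0.0 False [ 4.9 -1.4 -0.8]
2.0 True [4.  0.2 2.5]
77.7 [604.99672776 275.37001791  79.48659941] 26.9417
29.4917 [ 1.10572179 -0.51651423 -0.50630959]
```

View pics/top2c.png

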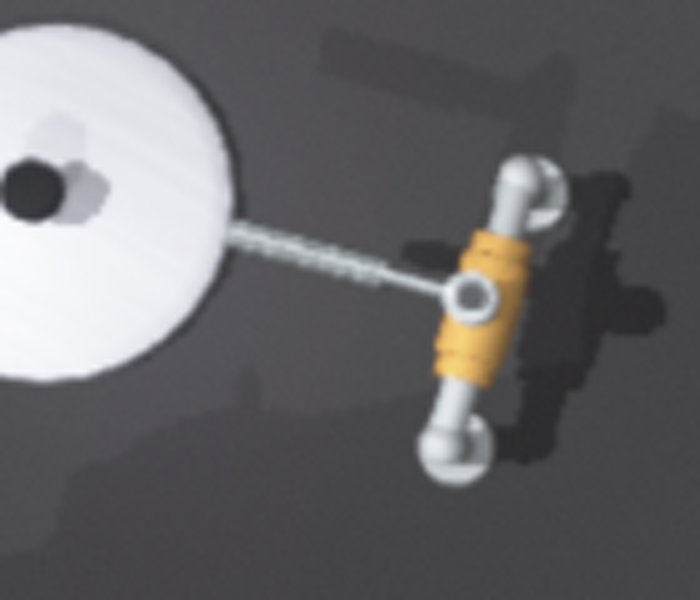

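The long lever now runs from its hub at (470,296) to (232,233), square to its pipe, and the push ended firmly against the stop. Next is the short lever.

Run:
```python
from h import *
h,r,a,b,s,f=SHORT
approach(h,r,a,s,f); print(robot.current_time_s(),robot.current_contact_force())
th=sweep(h,r,a,b,s,f); print(th,robot.current_tcp_pos(),robot.current_time_s())
retreat(h,r,th,s,f); robot.goto([400,0,330],frame(100))
print(robot.current_time_s(),robot.current_contact_force())
im=viewer.read_camera("top"); cv2.imwrite("pics/top3.png",im); cv2.imwrite("pics/scene3.png",viewer.read_camera("scene"))
def U(p,z):return ray("top",((p[0]+.5)/5-.5+100,(p[1]+.5)/5-.5+130),z)
d=(U((232,233),114)-U((470,296),117)); print(np.degrees(np.arctan2(d[1],d[0])))
cv2.imwrite("pics/top3b.png",cv2.resize(im,(800,600),interpolation=cv2.INTER_CUBIC))
```

```text
30.95 [ 0.65552013 -0.08344012  0.00078328]
6.0 False [-1.1  1.4  1.5]
4.0 False [-1.5  0.5  1. ]
2.0 False [-1.3  1.3  0.6]
0.0 False [-3.8  4.   1. ]
-2.0 True [-0.8  2.7  0.9]
21.85 [ 602.21882588 -114.13286589   78.8628903 ] 35.8917
37.95 [ 0.67438044 -0.82177393 -0.23198564]
75.84367401031876
```

View pics/top3b.png

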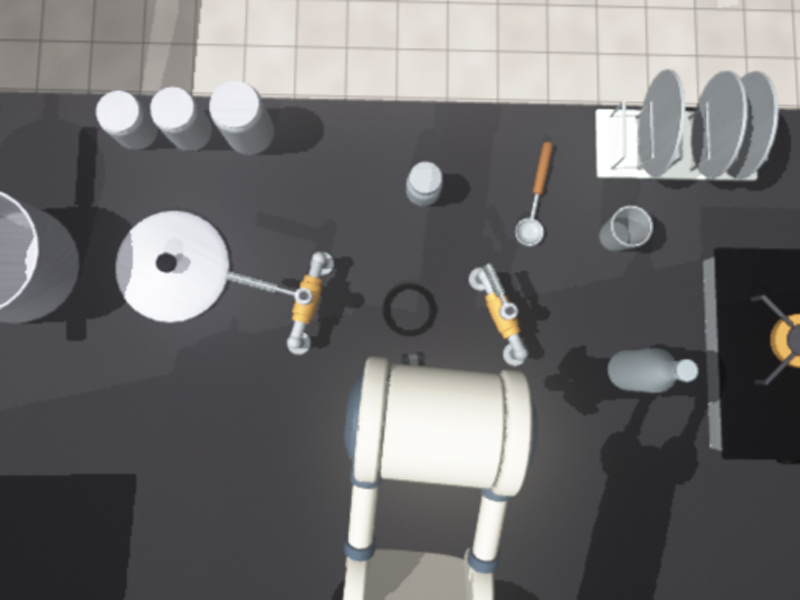

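The long lever measures 75.8° against a target of 75.7°. The short lever runs from (508,310) to (488,265), along its pipe and pushed to its stop. The visible loose things haven't moved; the arm hides the bowl, but the robot never worked near it.

```bash
python3 -c "
from bench import workorder
print(workorder.sign_off())"
```

```text
the job is handed in; nothing more can be done
None
```

The job is handed in at about 38 s: I pushed the long lever fully shut against its stop, then the short lever fully open against its stop, and moved nothing loose that I could see (the arm hid the bowl in the last picture).

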